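# Clear a sheared T-bolt from the positioner's T-slot

## Task

A sheared T-bolt is lodged in the slot of the aluminium clamping rail. Take the slot scraper from its parking block, lower its tongue into the slot between the closed end and the bolt, and push it along the slot until the bolt drops out of the open end into the steel tray. Leave the scraper standing in the slot, flat on the rail, and let go; do not touch the bolt with the gripper, and leave the clamp, the bottle and the wrench alone.

Things in the scene. Friction and masses are not known exactly. Their poses are not given: they have to be found in the camera images.
- rail: Fixed aluminium T-slot rail, 200 long x 90 wide x 60 mm high. Origin: centre of its underside, on the work surface; x along the slot towards its OPEN end, z up. Slot at y = 0, from its closed end at x = -80 to the open end at x = +100 mm, open on top: neck 18 mm wide from z = 60 (rail top) to z = 44, below it an undercut 30 mm wide down to the floor at z = 30 mm.
- tray: Fixed shallow open steel tray, 120 long x 90 wide x 18 mm high, walls and floor 3 mm, on the work surface just past the rail's open end (gap 5 to 15 mm). Origin: centre of its underside; x axis along its length, away from the rail; z up.
- rest: Fixed grey plastic parking block in which the scraper stands at the start, 120 long x 52 wide x 36 mm high, with a lengthwise groove 22 mm wide between two walls. Origin: centre of its underside, x along the groove, z up.
- scraper_grip (a point): Slot scraper (loose, up to 0.45 kg): steel sole 110 x 40 x 6 mm; black grip block on its middle, 80 long x 22 wide x 50 mm high; tongue under its front end. Point: middle of the grip, 36 mm above the sole's underside, 20 mm below the grip's top. x towards the tongue, y across the grip, z up. Starts flat on the parking block, x within 40 degrees of the rail's x. In use the sole rides on the rail.
- scraper_tongue (a point): Bottom of the front face of the scraper's steel tongue, 55 mm ahead (x) of and 63 mm below scraper_grip; the face is flush with the sole's front edge. The tongue is 12 mm wide, extends 20 mm back from here and 27 mm up to the sole's underside. Axes as for scraper_grip.
- scrap_center (a point): Sheared T-bolt (loose dark steel, up to 0.18 kg) in the slot's undercut, held down by the lips: base 60 long x 24 wide x 10 mm high, on its middle a round stub 12 mm across, 14 mm high, in the neck. Point: centre of the base, 5 mm above its underside. x along its length, at first towards the open end; z up. At least 45 mm of slot is free behind it. Slides with under 3 N.
- clamp: Bystander: small clamp block with an orange lever on top, 65 x 50 mm, 100 mm high. Origin: centre of its underside.
- bottle: Bystander: white plastic bottle with a black cap, 60 mm across, 130 mm high. Origin: centre of its underside.
- wrench: Bystander: steel wrench, 180 mm long, lying on the work surface to the left of the tray. Origin: near its middle, on the underside.
Mind the look-alikes: they are no part of the job. Leave any red look-alike of the part that bears scraper_grip alone. What is shaped like the rail but purple is not meant.

How it is judged (in metres and radians):
On the way, in this order (a step that is already met when the one before it is completed fails the run):
1. the scraper's tongue is down in the slot, behind the bolt (towards the closed end) (y of scraper_tongue in the frame of rail between -0.008 and 0.008 m and z of scraper_tongue in the frame of rail between 0.025 and 0.04 m and x of scraper_tongue in the frame of scrap_center below -0.026 m and x of scrap_center in the frame of rail below 0.075 m), for 0.1 s.
2. the scraper has pushed the bolt to the open end: its tongue is in the slot near the open end, the bolt beyond it (y of scraper_tongue in the frame of rail between -0.008 and 0.008 m and z of scraper_tongue in the frame of rail between 0.025 and 0.04 m and x of scraper_tongue in the frame of rail above 0.05 m and x of scrap_center in the frame of rail above 0.095 m), for 0.05 s.
At the end, for the whole second after the job is handed in: Bolt at rest in the tray: centre within 60 mm along and 45 mm across of the tray's centre, below 40 mm. Scraper at rest in the slot, upright within 0.1 rad: tongue within 8 mm of the centreline, tip 25 to 40 mm above the work surface, front face in the slot or up to 30 mm past its open end (x of scrap_center in the frame of tray between -0.06 and 0.06 m and y of scrap_center in the frame of tray between -0.045 and 0.045 m and z of scrap_center in the frame of tray below 0.04 m and linear speed of each of scrap, scraper below 0.02 m/s and y of scraper_tongue in the frame of rail between -0.008 and 0.008 m and z of scraper_tongue in the frame of rail between 0.025 and 0.04 m and x of scraper_tongue in the frame of rail between -0.06 and 0.13 m and angle between scraper_grip's own z axis and vertical below 0.1 rad); the robot touches nothing.
It fails at once if the gripper touches the bolt (contact force between the fingers and scrap above 1 N).
It fails at once if the clamp is moved more than 30 mm (distance of clamp from where it was at the start of the episode above 0.03 m).
It fails at once if the bottle is moved more than 30 mm (distance of bottle from where it was at the start of the episode above 0.03 m).
It fails at once if the wrench is moved more than 30 mm (distance of wrench from where it was at the start of the episode above 0.03 m).
It also fails if it takes over 43 s, if anything falls off the work surface, if the arm or the gripper's body presses on something with over 40 N, if the wrist force passes 120 N, or if a joint passes its speed limit or range.

## Robot

A 7-joint arm with a two-finger parallel gripper is mounted at the origin on the work surface. World frame = base frame: x ahead of the robot, y to its left, z up, the work surface at z = 0. Lengths are in m, angles in degrees, forces in N, time in s.
With the tool pointing down it reaches from about 0.425 to 1.025 m from the base axis. Payload 9.4 kg.
Tool frame: the origin (TCP) lies at the very end of the fingers, on their centre line; the grasp point (between the pads) lies 19 mm behind it; z points along the fingers, y is the line along which they close (so a half turn about z gives the same grasp; the last joint's range is limited). The gripper opens to 93 mm and grips with 3 to 60 N. Pads are 15 mm wide; open, the fingers measure 128 mm over their backs; the gripper's body (75 mm by 188 mm) begins 65 mm behind the grasp point.
Start: joints at [-73.894, 34.337, -0.143, 91.639, 0.103, 54.024, -4.572], TCP at [0.254, 0.679, 0.219] pointing down, gripper open.
Joint ranges: [-147.43, 147.43], [-19.82, 112.94], [-74.19, 73.91], [6.32, 146.72], [-59.91, 239.91], [6.04, 106.73], [-150.56, 150.56]. Speed limits (degrees/s): [127.2, 127.2, 172.46, 172.46, 180, 180, 180].

## Interface

Orientations are given as [roll, pitch, yaw] about the fixed x, y, z axes, in that order (R = Rz(yaw) Ry(pitch) Rx(roll)).
In Python, from plant import robot, grab_frame gives the robot as it stands.
- The arm moves only by the shell command python3 -m crank 'ROWS' [FORCE]. ROWS is JSON, a list of rows, each a list of 7 numbers: the turn, a rotation vector about the tool's x, y, z each as a share of 0.1 rad, from -1 to 1, then the shift along the tool's x, y, z each as a share of 0.03 m, from -1 to 1, then the closure, from -1 (fully open) to 1 (shut). A call has 1 to 5 rows; each row shifts and turns the commanded pose from where the row before left it, along the tool's axes as they then stand; what a row does not reach is not made up. A row lasts 1/12 s, in which the tool goes at most 41.7 mm and 7.16 degrees, less where a joint would pass 70% of its speed; a pose out of reach is approached as far as the arm can. A call with a number of a shift or a turn outside -1 to 1 is refused whole. A call with a gripper value outside its range is refused whole. The fingers move at their own pace and stop on an object; FORCE is the grip in N (left out, the last holds). Time passes only in rows, so rows that do not move let the fingers close. It gives the time, the measured TCP pose, the force, the opening and the grip force at its end, in the units of the state.
- robot.observe(): the state, without advancing time (a new reading comes with each control period).
- grab_frame(name): name is "scene" or "top" or "wrist"; returns a dict with "img" (420x560x3 uint8, red, green, blue), "range_z" (420x560 float32, m along the optical axis (not along the pixel's ray), 0 where there is no reading), "mtx" (3x3 intrinsics, pixels), "k1" (the pictures are not rectified: a ray, as slopes to the right and down, at radius r is drawn at 1 + k1 r^2 times it, then the intrinsics apply), "rvec" (rotation vector, rad) and "tvec" (3), from world to camera coordinates, as OpenCV has them. Camera axes: x right, y down, z forward; pixel columns grow to the right and rows downward; lengths in m; the calibration is good to about 2 mm. A picture is of the moment at which its call begins.
- robot.finish_job(): hands the job in; it is judged then, once.
The state is a dict: "clock": time; "qpos": joint angles; "dq": joint speeds; "joint_torque": joint torques, N m; "ee_pos": TCP position; "ee_rot": TCP orientation; "wrist_force": force on the tool from outside, world axes, zero at the start; "ft_torque": the same for the moment, N m; "width": finger opening in m; "gripper_force": force on a finger pad.
Only numpy, scipy, OpenCV 4.12 (cv2) and the standard library are available. Lean on these libraries where they do the work, as an engineer would, in place of code of your own. Each camera call takes 0.05 s, during which the arm holds its last target. There are 200 camera calls.

## Working session

There is one attempt and no reset: what is moved stays moved. The work goes in short steps, Python scripts to look and compute and a shell command to move; the robot and the scene stay as the last step left them, time stands still between calls to the robot, and variables do not carry over. Pictures are saved under pics/ and viewed, at most 10 in all, crops included, and the job is handed in when it is done.

```bash
ls; mkdir -p pics; cat > h.py <<'E'
import numpy as np, cv2
from plant import robot, grab_frame
from scipy.spatial.transform import Rotation as Ro
def save(n,f): cv2.imwrite('pics/'+n,f['img'][:,:,::-1])
def cloud(f):
    "world xyz per pixel"
    h,w=f['range_z'].shape
    u,v=np.meshgrid(np.arange(w),np.arange(h))
    p=cv2.undistortPoints(np.stack([u,v],-1).reshape(-1,1,2).astype(float),f['mtx'],np.array([f['k1'],0,0,0,0.])).reshape(h,w,2)
    z=f['range_z'][...,None]
    c=np.concatenate([p*z,z],-1)
    R=cv2.Rodrigues(np.array(f['rvec'],float))[0]
    P=(c-np.array(f['tvec']).ravel())@R
    P[f['range_z']==0]=np.nan
    return P
E
python3 - <<'E'
from h import *
s=robot.observe();print({k:np.round(v,3) for k,v in s.items()})
for n in['scene','top']:
    f=grab_frame(n);save(n+'1.png',f);np.save(n+'1.npy',cloud(f));np.save(n+'img.npy',f['img']);print(n,f['mtx'],f['k1'],f['rvec'],f['tvec'])
E
```

```text
pics
{'clock': np.float64(0.0), 'qpos': array([-73.895,  34.384,  -0.145,  91.679,   0.103,  54.024,  -4.573]), 'dq': array([ 0.006,  0.025, -0.011,  0.046, -0.024,  0.003, -0.044]), 'joint_torque': array([-1.0000e-03, -7.6506e+01,  1.4950e+00, -2.5234e+01, -5.3000e-02,
        1.7000e-02,  0.0000e+00]), 'ee_pos': array([0.254, 0.679, 0.218]), 'ee_rot': array([-1.79914e+02,  8.00000e-03,  1.59503e+02]), 'wrist_force': array([-0.185, -0.005,  0.244]), 'ft_torque': array([-0.001, -0.081, -0.019]), 'gripper_force': np.float64(0.0), 'width': np.float64(0.093)}
scene [[421.69830616   0.         277.55920584]
 [  0.         421.69830616 208.71682844]
 [  0.           0.           1.        ]] 0.007902290288109301 [ 1.09646081  2.20604403 -1.1951505 ] [ 0.3413446  -0.16163857  1.46391495]
top [[502.69053928   0.         280.81473282]
 [  0.         502.69053928 213.30384721]
 [  0.           0.           1.        ]] 0.02104637168710353 [ 2.16716224 -2.21033545  0.02506252] [0.03135652 0.51825673 1.5429099 ]
```

View pics/scene1.png

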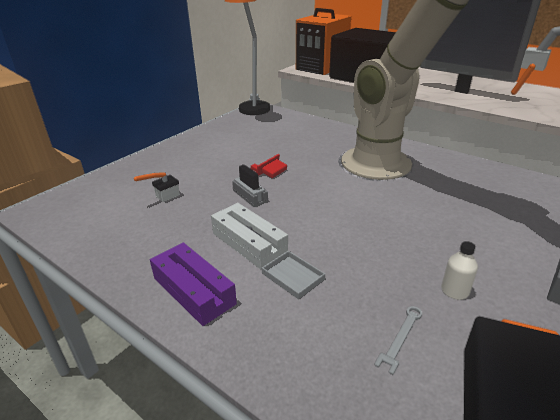

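View pics/top1.png

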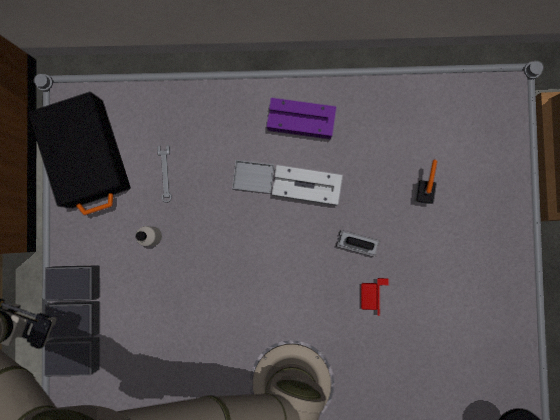

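```bash
python3 - <<'E'
from h import *
P=np.load('top1.npy');I=np.load('topimg.npy')
def rep(n,u0,u1,v0,v1,z0,z1):
    Q=P[v0:v1,u0:u1].reshape(-1,3);m=(Q[:,2]>z0)&(Q[:,2]<z1);Q=Q[m]
    (c,s,a)=cv2.minAreaRect((Q[:,:2]*1000).astype(np.float32))
    print(n,len(Q),np.round(c,1),np.round(s,1),round(a,1),'zmed',np.round(np.median(Q[:,2]),4),'mean',Q[:,:2].mean(0).round(4))
rep('railtop',265,350,160,212,.054,.07)
rep('tray',228,275,155,198,.008,.03)
rep('resttop',330,385,225,262,.025,.039)
rep('sole',330,385,225,262,.0385,.06)
rep('grip',330,385,225,262,.085,.11)
rep('gripall',330,385,225,262,.06,.11)
rep('scrap stub',295,315,175,192,.045,.057)
print(np.round(P[184,285:345:3]*1000,0).tolist())
c=np.hstack([cv2.resize(I[155:215,225:350],None,fx=3.2,fy=3.2,interpolation=2)])
d=cv2.resize(I[222:262,325:390],None,fx=6.15,fy=6.15,interpolation=2)
d=cv2.resize(d,(c.shape[1],300)) 
cv2.imwrite('pics/crop.png',np.vstack([cv2.resize(c,(500,240)),cv2.resize(d,(500,308))])[:,:,::-1])
E
```

```text
railtop 1568 [601.7 -58.4] [200.2  90.4] 80.1 zmed 0.0597 mean [ 0.6012 -0.0608]
tray 215 [634.2 108.6] [137.4 112.4] 89.1 zmed 0.0149 mean [0.6361 0.1098]
resttop 215 [ 422.9 -209.7] [121.  52.] 73.5 zmed 0.0355 mean [ 0.4218 -0.2079]
sole 263 [ 422.6 -207.6] [117.2  50.2] 73.0 zmed 0.0422 mean [ 0.4234 -0.2066]
grip 195 [ 423.6 -209.8] [79.9 21.7] 73.5 zmed 0.0909 mean [ 0.4235 -0.2094]
gripall 213 [ 423.7 -209.6] [80.5 21.8] 73.6 zmed 0.0903 mean [ 0.4239 -0.2082]
scrap stub 73 [606.8 -53. ] [57.4 48.7] 88.9 zmed 0.0553 mean [ 0.6094 -0.0505]
[[607.0, 6.0, 31.0], [607.0, -3.0, 34.0], [608.0, -12.0, 26.0], [607.0, -21.0, 26.0], [605.0, -30.0, 43.0], [605.0, -39.0, 43.0], [603.0, -48.0, 63.0], [604.0, -57.0, 55.0], [605.0, -67.0, 37.0], [604.0, -76.0, 44.0], [605.0, -86.0, 31.0], [606.0, -95.0, 28.0], [603.0, -103.0, 51.0], [602.0, -111.0, 60.0], [602.0, -120.0, 60.0], [601.0, -129.0, 61.0], [601.0, -137.0, 65.0], [601.0, -146.0, 65.0], [601.0, -156.0, 56.0], [607.0, -171.0, 1.0]]
```

View pics/crop.png

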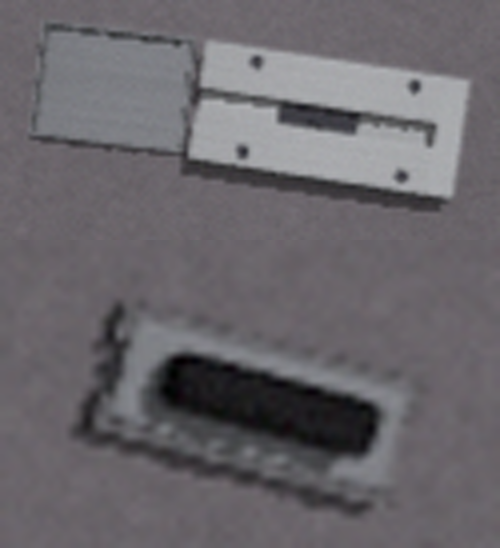

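The candidates in the top view:
- **Scrapers:** grey/black at (358,243) and a red look-alike at (372,295). I choose the black-gripped one, standing in the grey block.
- **Rails:** white/aluminium at (307,185) and purple at (302,118). I choose the aluminium one, with the tray at its left.

The crop confirms both choices. The bolt is the dark patch mid-slot, with free slot to its right at the closed end.

I'll turn the tool first, about -86° in yaw.

```bash
cat > d.py <<'E'
# usage: d.py x y z yaw -> tool-frame delta from current pose in row units
import sys
from h import *
s=robot.observe();t=[float(a) for a in sys.argv[1:5]]
R=Ro.from_euler('xyz',s['ee_rot'],degrees=True)
d=R.inv().apply(np.array(t[:3])-s['ee_pos'])/.03
r=(R.inv()*Ro.from_euler('xyz',[180,0,t[3]],degrees=True)).as_rotvec()/.1
print('clk',round(s['clock'],2),'pos',s['ee_pos'].round(4),s['ee_rot'].round(2),'turn',r.round(2),'shift',d.round(2),'q',s['qpos'].round(0),'F',s['wrist_force'].round(1),'w',round(s['width'],4),round(s['gripper_force'],1))
E
python3 -m crank '[[0,0,1,0,0,0,-1],[0,0,1,0,0,0,-1],[0,0,1,0,0,0,-1],[0,0,1,0,0,0,-1],[0,0,1,0,0,0,-1]]'
python3 -m crank '[[0,0,1,0,0,0,-1],[0,0,1,0,0,0,-1],[0,0,1,0,0,0,-1],[0,0,1,0,0,0,-1],[0,0,1,0,0,0,-1]]'
python3 -m crank '[[0,0,1,0,0,0,-1],[0,0,1,0,0,0,-1],[0,0,1,0,0,0,-1],[0,0,1,0,0,0,-1],[0,0,1,0,0,0,-1]]'
python3 d.py .55 .25 .22 73.5
```

```text
clock: 0.52
ee_pos: [0.2538, 0.6789, 0.2182]
ee_rot: [-180.0, 0.0, 130.6]
wrist_force: [-0.2, 0.1, -1.1]
width: 0.0928
gripper_force: 0.0
clock: 0.93
ee_pos: [0.2537, 0.6789, 0.2182]
ee_rot: [-180.0, 0.0, 101.9]
wrist_force: [-1.6, -0.7, 0.6]
width: 0.0929
gripper_force: 0.0
clock: 1.35
ee_pos: [0.2537, 0.6789, 0.2182]
ee_rot: [-180.0, 0.0, 73.3]
wrist_force: [0.1, 1.0, -0.4]
width: 0.0931
gripper_force: 0.0
clk 1.35 pos [0.2537 0.6789 0.2182] [-1.800e+02  5.000e-02  7.328e+01] turn [-0.    0.01 -0.04] shift [-10.85  13.57  -0.05] q [-88.  36.  24.  93. -17.  55. -75.] F [ 0.1  1.  -0.4] w 0.0931 0.0
```

```bash

python3 -m crank '[[0,0,0,-0.78,0.97,0,-1],[0,0,0,-0.78,0.97,0,-1],[0,0,0,-0.78,0.97,0,-1],[0,0,0,-0.78,0.97,0,-1],[0,0,0,-0.78,0.97,0,-1]]' >/dev/null
python3 -m crank '[[0,0,0,-0.78,0.97,0,-1],[0,0,0,-0.78,0.97,0,-1],[0,0,0,-0.78,0.97,0,-1],[0,0,0,-0.78,0.97,0,-1],[0,0,0,-0.78,0.97,0,-1]]' >/dev/null
python3 -m crank '[[0,0,0,-0.78,0.97,0,-1],[0,0,0,-0.78,0.97,0,-1],[0,0,0,-0.78,0.97,0,-1],[0,0,0,-0.78,0.97,0,-1]]' >/dev/null
python3 d.py .4236 -.2098 .2 73.5
```

```text
clk 2.52 pos [0.5525 0.2479 0.2185] [-1.7998e+02  1.0000e-02  7.3570e+01] turn [-0.    0.    0.01] shift [-15.85   0.19   0.62] q [-46.  28.  24. 109. -15.  47. -30.] F [ 1.4 -0.3  0.7] w 0.0928 0.0
```

```bash

python3 -m crank '[[0,0,0,-1,0,0,-1],[0,0,0,-1,0,0,-1],[0,0,0,-1,0,0,-1],[0,0,0,-1,0,0,-1],[0,0,0,-1,0,0,-1]]' >/dev/null
python3 -m crank '[[0,0,0,-1,0,0,-1],[0,0,0,-1,0,0,-1],[0,0,0,-1,0,0,-1],[0,0,0,-1,0,0,-1],[0,0,0,-1,0,0,-1]]' >/dev/null
python3 -m crank '[[0,0,0,-1,0,0,-1],[0,0,0,-1,0,0,-1],[0,0,0,-1,0,0,-1],[0,0,0,-1,0,0,-1],[0,0,0,-0.9,0.2,0,-1]]' >/dev/null
python3 d.py .4236 -.2098 .2 73.5
python3 - <<'E'
from h import *
f=grab_frame('wrist');save('w1.png',f);P=cloud(f);np.save('w1.npy',P)
Q=P.reshape(-1,3)
for n,z0,z1 in[('grip',.086,.1),('sole',.0385,.05),('rest',.03,.0385)]:
    m=(Q[:,2]>z0)&(Q[:,2]<z1)&(np.hypot(Q[:,0]-.4236,Q[:,1]+.2098)<.075);q=Q[m]
    if len(q)>20: print(n,len(q),cv2.minAreaRect((q[:,:2]*1000).astype(np.float32)),np.median(q[:,2]))
E
```

```text
clk 3.77 pos [ 0.4293 -0.1822  0.2186] [-1.7994e+02 -1.0000e-02  7.3520e+01] turn [-0.01 -0.    0.  ] shift [-0.94  0.08  0.62] q [ -5.  18.  27. 126. -13.  39.  15.] F [0.4 0.9 0.7] w 0.093 0.0
grip 1947 ((425.89642333984375, -208.8087158203125), (78.16032409667969, 21.65885353088379), 73.40544128417969) 0.09071878233668507
sole 1880 ((425.60662841796875, -209.33319091796875), (109.9537582397461, 40.04962921142578), 73.61741638183594) 0.041096656343136514
rest 1290 ((424.97064208984375, -208.54995727539062), (119.61629486083984, 52.06440734863281), 73.6351547241211) 0.035051441840180636
```

View pics/w1.png

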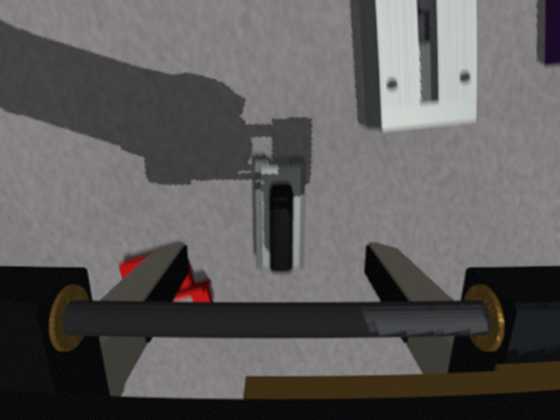

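The wrist view shows the scraper at (280,225), with the black grip and its sole seen clearly. The red look-alike at (165,280) is clear of it, and the rail's closed end is at (430,110).

Next I move over the grip, lower and close.

```bash

python3 -m crank '[[0,0,0,-0.9,0.12,0.8,-1],[0,0,0,0,0,1,-1],[0,0,0,0,0,1,-1],[0,0,0,0,0,0.8,-1],[0,0,0,0,0,0,-1]]' >/dev/null
python3 d.py .4248 -.2094 .053 73.55
```

```text
clk 4.23 pos [ 0.4251 -0.207   0.1073] [-1.7966e+02 -1.0000e-02  7.3540e+01] turn [-0.06 -0.   -0.  ] shift [-0.08  0.02  1.81] q [  6.  29.  18. 130. -22.  24.  26.] F [-1.8  0.9  0.8] w 0.0929 0.0
```

```bash

python3 -m crank '[[0,0,0,-0.08,0.02,0.8,-1],[0,0,0,0,0,0.8,-1],[0,0,0,0,0,0.2,-1],[0,0,0,0,0,0,-1],[0,0,0,0,0,0,-1]]' >/dev/null
python3 d.py .4248 -.2094 .053 73.55
python3 -m crank '[[0,0,0,0,0,0,1],[0,0,0,0,0,0,1],[0,0,0,0,0,0,1],[0,0,0,0,0,0,1],[0,0,0,0,0,0,1]]' 40
python3 -m crank '[[0,0,0,0,0,0,1],[0,0,0,0,0,0,1],[0,0,0,0,0,0,1],[0,0,0,0,0,0,1],[0,0,0,0,0,0,1]]' 40
python3 d.py .4248 -.2094 .053 73.55
```

```text
clk 4.65 pos [ 0.427  -0.2103  0.0575] [ 1.800e+02 -1.000e-02  7.355e+01] turn [ 0. -0. -0.] shift [ 0.01 -0.08  0.15] q [ 11.  34.  12. 132. -26.  16.  30.] F [ 0.3 -0.5  0.2] w 0.0927 0.0
clock: 5.07
ee_pos: [0.4271, -0.2102, 0.0571]
ee_rot: [180.0, 0.0, 73.6]
wrist_force: [0.0, -0.6, -0.3]
width: 0.0643
gripper_force: 0.0
clock: 5.48
ee_pos: [0.4268, -0.2102, 0.0566]
ee_rot: [-180.0, -0.0, 73.6]
wrist_force: [1.5, -0.7, -0.1]
width: 0.0307
gripper_force: 0.0
clk 5.48 pos [ 0.4268 -0.2102  0.0566] [-179.99   -0.     73.55] turn [-0. -0.  0.] shift [ 0.01 -0.07  0.12] q [ 11.  34.  12. 132. -26.  16.  30.] F [ 1.5 -0.7 -0.1] w 0.0307 0.0
```

```bash

python3 -m crank '[[0,0,0,0,0,0,1],[0,0,0,0,0,0,1],[0,0,0,0,0,0,1],[0,0,0,0,0,0,1],[0,0,0,0,0,0,1]]' 60
python3 d.py .4248 -.2094 .053 73.55
python3 -m crank '[[0,0,0,0,0,-0.3,1],[0,0,0,0,0,-0.5,1],[0,0,0,0,0,-0.7,1],[0,0,0,0,0,-0.9,1],[0,0,0,0,0,-0.9,1]]' 60 
python3 d.py .585 -.154 .15 80.1
python3 - <<'E'
from h import *
f=grab_frame('wrist');save('w2.png',f);P=cloud(f);np.save('w2.npy',P)
Q=P.reshape(-1,3)
for n,z0,z1 in[('railtop',.055,.065)]:
    m=(Q[:,2]>z0)&(Q[:,2]<z1)&(Q[:,0]>.5);q=Q[m]
    if len(q)>20: print(n,len(q),cv2.minAreaRect((q[:,:2]*1000).astype(np.float32)),np.median(q[:,2]))
E
```

```text
clock: 5.9
ee_pos: [0.4262, -0.21, 0.0565]
ee_rot: [-179.9, -0.0, 73.6]
wrist_force: [-3.4, 1.2, 1.4]
width: 0.0216
gripper_force: 60.0
clk 5.9 pos [ 0.4262 -0.21    0.0565] [-1.7993e+02 -1.0000e-02  7.3550e+01] turn [-0.01 -0.    0.  ] shift [ 0.01 -0.05  0.12] q [ 11.  34.  12. 132. -26.  16.  30.] F [-3.4  1.2  1.4] w 0.0216 60.0
clock: 6.32
ee_pos: [0.4268, -0.2104, 0.1569]
ee_rot: [-180.0, 0.0, 73.5]
wrist_force: [1.1, 0.6, -3.8]
width: 0.0217
gripper_force: 60.0
clk 6.32 pos [ 0.4268 -0.2104  0.1569] [-1.7998e+02  2.0000e-02  7.3550e+01] turn [-0.    0.   -1.14] shift [3.3  4.52 0.23] q [  2.  24.  24. 128. -19.  31.  24.] F [ 1.1  0.6 -3.8] w 0.0217 60.0
railtop 9435 ((574.8894653320312, -262.249755859375), (345.068359375, 93.86483001708984), 83.23739624023438) 0.05923450784402815
```

View pics/w2.png

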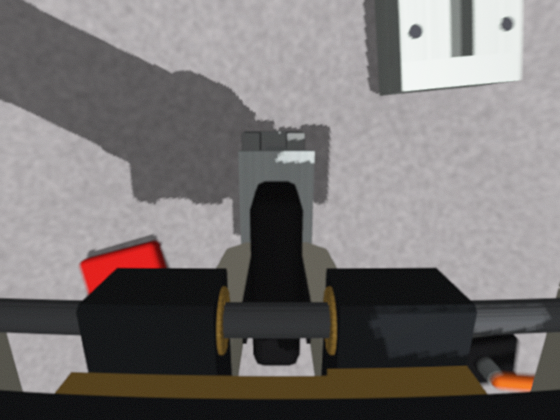

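```bash

python3 -m crank '[[0,0,0,0.66,0.9,0,1],[0,0,0,0.66,0.9,0,1],[0,0,0,0.66,0.9,0,1],[0,0,0,0.66,0.9,0,1],[0,0,0,0.66,0.9,0,1]]' >/dev/null
python3 -m crank '[[0,0,-0.57,0,0,0.1,1],[0,0,-0.57,0,0,0.1,1],[0,0,0,0,0,0,1],[0,0,0,0,0,0,1]]' 
python3 d.py .585 -.154 .15 80.1
cat > m.py <<'E'
import sys
from h import *
s=robot.observe();f=grab_frame('wrist');save(sys.argv[1]+'.png',f);P=cloud(f);np.save(sys.argv[1]+'.npy',P)
R=Ro.from_euler('xyz',s['ee_rot'],degrees=True)
T=R.inv().apply(P.reshape(-1,3)-s['ee_pos']).reshape(P.shape)*1000  # tool frame, mm
W=P*1000
def rect(n,m):
    q=T[m][:,:2].astype(np.float32)
    print(n,len(q),*[np.round(a,2) for a in cv2.minAreaRect(q)],'z',np.median(T[m][:,2]).round(1), np.median(W[m][:,2]).round(1))
zs=float(s['ee_pos'][2])*1000-14.6+0   # sole top height approx = TCP-14.6
m=(abs(W[...,2]-zs)<4)&(abs(T[...,1])<40)&(T[...,0]<70)&(T[...,0]>0)
rect('sole',m)
for a in range(12,60,6):
    k=m&(T[...,0]>a)&(T[...,0]<a+6)
    if k.sum()>5: y=T[...,1][k];print('  sole x',a+3,'ymin/max',y.min().round(1),y.max().round(1),'mid',((y.min()+y.max())/2).round(2))
m2=(abs(W[...,2]-60)<4)&(abs(T[...,1])<70)&(T[...,0]>57)&(T[...,0]<260)
rect('rail',m2)
for a in range(58,250,12):
    k=m2&(T[...,0]>a)&(T[...,0]<a+3)
    if k.sum()<8: continue
    y=np.sort(T[...,1][k]);g=np.diff(y);i=g.argmax();print('  rail x',a+1.5,'edges',y[0].round(1),y[-1].round(1),'slot',y[i].round(1),y[i+1].round(1),'mid',((y[i]+y[i+1])/2).round(2))
E
python3 m.py w3
```

```text
clock: 7.12
ee_pos: [0.5841, -0.1535, 0.1495]
ee_rot: [-180.0, 0.0, 80.0]
wrist_force: [-0.2, 0.8, -3.9]
width: 0.022
gripper_force: 60.0
clk 7.12 pos [ 0.5841 -0.1535  0.1495] [-179.98    0.     79.99] turn [-0.    0.   -0.02] shift [-0.01  0.03 -0.02] q [ -5.  32.  22. 113. -19.  39.  18.] F [-0.2  0.8 -3.9] w 0.022 60.0
sole 3773 [29.17  0.22] [52.  40.2] 0.05 z 15.5 134.1
  sole x 15 ymin/max -19.9 20.2 mid 0.16
  sole x 21 ymin/max -19.8 20.0 mid 0.1
  sole x 27 ymin/max -19.8 20.3 mid 0.26
  sole x 33 ymin/max -19.6 20.2 mid 0.32
  sole x 39 ymin/max -19.9 20.1 mid 0.1
  sole x 45 ymin/max -19.8 20.3 mid 0.28
  sole x 51 ymin/max -19.7 20.3 mid 0.33
  sole x 57 ymin/max -19.5 20.2 mid 0.37
rail 14190 [104.27   2.03] [90.92 94.02] 89.91 z 90.2 59.3
  rail x 59.5 edges -42.9 46.4 slot -6.6 11.8 mid 2.58
  rail x 71.5 edges -42.8 46.8 slot -7.2 11.7 mid 2.23
  rail x 83.5 edges -42.5 46.9 slot -7.2 11.4 mid 2.14
  rail x 95.5 edges -42.8 47.4 slot -7.1 11.4 mid 2.17
  rail x 107.5 edges -43.1 47.5 slot -7.0 11.2 mid 2.11
  rail x 119.5 edges -42.9 46.9 slot -6.9 11.1 mid 2.09
  rail x 131.5 edges -42.3 46.7 slot -6.9 11.0 mid 2.04
  rail x 143.5 edges -42.5 46.8 slot -6.8 10.9 mid 2.04
```

View pics/w3.png

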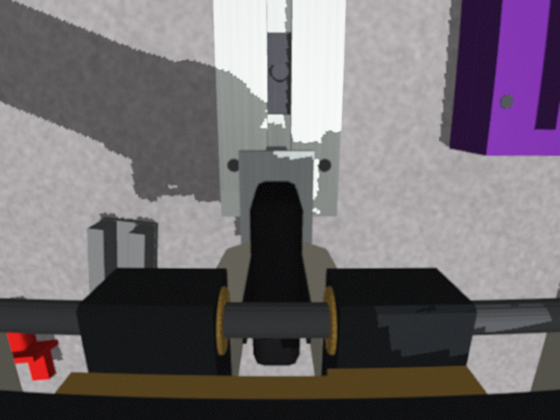

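The scraper is held straight, and its front edge lies over the slot near (275,152). The bolt base spans rows 33–113 at column 279, with its stub at (279,72), ahead of the scraper.

```bash
python3 - <<'E'
from h import *
P=np.load('w3.npy');s=robot.observe()
R=Ro.from_euler('xyz',s['ee_rot'],degrees=True)
T=R.inv().apply(P.reshape(-1,3)-s['ee_pos']).reshape(P.shape)*1000
for v in (40,72,108,112,116,125,135,145):print(v,T[v,279].round(1),(P[v,279,2]*1000).round(1))
E
python3 -m crank '[[0,0,0,0,0.06,0.8,1],[0,0,0,0,0,0.6,1],[0,0,0,0,0,0,1],[0,0,0,0,0,0,1]]'
python3 m.py w4 | grep -v '  sole'
```

```text
40 [129.1   2.  110.8] 38.9
72 [104.3   2.   95.9] 53.8
108 [ 79.5   2.2 110.5] 39.2
112 [ 76.4   2.2 110.5] 39.3
116 [ 73.5   2.3 120.8] 29.0
125 [ 66.3   2.3 121.1] 28.6
135 [ 58.3   2.3 121.4] 28.4
145 [ 50.3   2.4 119.4] 30.3
clock: 7.5
ee_pos: [0.5854, -0.1541, 0.1074]
ee_rot: [-179.9, 0.0, 80.0]
wrist_force: [0.2, -0.1, -3.6]
width: 0.0216
gripper_force: 60.0
sole 3773 [29.27  0.29] [40.14 51.85] 89.84 z 15.4 92.1
rail 17390 [97.68  0.8 ] [81.13 90.73] 0.11 z 48.2 59.3
  rail x 59.5 edges -43.9 45.6 slot -7.9 10.0 mid 1.03
  rail x 71.5 edges -44.2 46.0 slot -8.4 10.3 mid 0.96
  rail x 83.5 edges -44.4 46.0 slot -8.3 10.2 mid 0.96
  rail x 95.5 edges -43.9 46.1 slot -8.2 9.5 mid 0.66
  rail x 107.5 edges -44.3 45.4 slot -8.1 9.5 mid 0.71
  rail x 119.5 edges -44.2 45.9 slot -8.1 9.8 mid 0.86
  rail x 131.5 edges -43.8 45.9 slot -8.5 9.7 mid 0.63
```

```bash

python3 -m crank '[[0,0,0,0,0.02,0.1,1],[0,0,0,0,0,0.2,1],[0,0,0,0,0,0.1,1],[0,0,0,0,0,0,1]]'
python3 m.py w5 | grep -v '  sole'
```

```text
clock: 7.88
ee_pos: [0.5865, -0.1537, 0.0953]
ee_rot: [-180.0, -0.0, 80.1]
wrist_force: [0.2, -0.2, -4.1]
width: 0.0218
gripper_force: 60.0
sole 3765 [29.46  0.23] [40.23 51.56] 89.99 z 15.4 79.8
rail 18591 [95.82 -0.12] [77.46 90.84] 0.14 z 36.0 59.3
  rail x 59.5 edges -44.9 44.7 slot -9.2 9.3 mid 0.08
  rail x 71.5 edges -45.0 44.9 slot -9.0 9.2 mid 0.09
  rail x 83.5 edges -45.6 45.3 slot -8.9 9.2 mid 0.12
  rail x 95.5 edges -44.8 45.0 slot -8.9 8.9 mid -0.01
  rail x 107.5 edges -44.8 44.9 slot -9.2 8.8 mid -0.2
  rail x 119.5 edges -45.3 45.1 slot -9.2 8.8 mid -0.21
  rail x 131.5 edges -44.9 44.9 slot -9.1 9.1 mid 0.03
```

The tongue is centred and 12 mm into the neck with no side force. Next I lower it until the sole rests.

```bash

python3 -m crank '[[0,0,0,0,0,0.15,1],[0,0,0,0,0,0.15,1],[0,0,0,0,0,0.1,1],[0,0,0,0,0,0,1],[0,0,0,0,0,0,1]]'
python3 -m crank '[[0,0,0,0,0,0.04,1],[0,0,0,0,0,0,1],[0,0,0,0,0,0,1]]'
python3 d.py .585 -.154 .0806 80.1
```

```text
clock: 8.35
ee_pos: [0.5865, -0.1539, 0.0833]
ee_rot: [-180.0, -0.0, 80.1]
wrist_force: [1.0, -0.9, -3.9]
width: 0.0215
gripper_force: 60.0
clock: 8.6
ee_pos: [0.5868, -0.154, 0.0825]
ee_rot: [180.0, 0.0, 80.1]
wrist_force: [-0.4, -0.3, -3.4]
width: 0.0214
gripper_force: 60.0
clk 8.6 pos [ 0.5868 -0.154   0.0825] [179.99   0.    80.09] turn [ 0.  0. -0.] shift [-0.01 -0.06  0.06] q [ -3.  38.  18. 115. -22.  31.  21.] F [-0.4 -0.3 -3.4] w 0.0214 60.0
```

```bash

python3 -m crank '[[0,0,0,0,0,0.05,1],[0,0,0,0,0,0,1],[0,0,0,0,0,0,1]]' | grep -E 'pos|force'
python3 -m crank '[[0,0,0,0.1,0,0,1],[0,0,0,0.2,0,0,1],[0,0,0,0.2,0,0,1],[0,0,0,0.2,0,0,1],[0,0,0,0.2,0,0,1]]'| grep -E 'pos|force'
python3 -m crank '[[0,0,0,0.2,0,0,1],[0,0,0,0.2,0,0,1],[0,0,0,0.2,0,0,1],[0,0,0,0.2,0,0,1],[0,0,0,0.2,0,0,1]]'| grep -E 'pos|force'
python3 m.py w6
```

```text
ee_pos: [0.5867, -0.1539, 0.0809]
wrist_force: [-0.4, 0.0, -4.2]
gripper_force: 60.0
ee_pos: [0.5916, -0.1265, 0.081]
wrist_force: [0.3, -1.1, -4.0]
gripper_force: 60.0
ee_pos: [0.5966, -0.0972, 0.0809]
wrist_force: [-0.3, -1.8, -4.2]
gripper_force: 60.0
sole 3776 [29.29  0.26] [40.16 51.84] 89.87 z 15.4 65.5
  sole x 15 ymin/max -19.8 20.1 mid 0.19
  sole x 21 ymin/max -19.8 20.0 mid 0.1
  sole x 27 ymin/max -19.7 20.3 mid 0.32
  sole x 33 ymin/max -19.5 20.2 mid 0.35
  sole x 39 ymin/max -19.8 20.1 mid 0.16
  sole x 45 ymin/max -19.7 20.2 mid 0.24
  sole x 51 ymin/max -19.6 20.3 mid 0.36
  sole x 57 ymin/max -19.5 20.1 mid 0.33
rail 20264 [93.6  -0.25] [72.75 90.8 ] 0.0 z 21.6 59.3
  rail x 59.5 edges -45.4 44.9 slot -9.1 9.2 mid 0.07
  rail x 71.5 edges -45.5 44.6 slot -9.1 9.0 mid -0.01
  rail x 83.5 edges -44.9 44.9 slot -9.3 9.0 mid -0.17
  rail x 95.5 edges -45.3 44.5 slot -9.2 8.8 mid -0.2
  rail x 107.5 edges -45.1 44.9 slot -9.1 8.7 mid -0.2
  rail x 119.5 edges -45.4 44.6 slot -9.2 8.7 mid -0.26
```

```bash

python3 -m crank '[[0,0,0,0.2,0,0,1],[0,0,0,0.2,0,0,1],[0,0,0,0.2,0,0,1],[0,0,0,0.2,0,0,1],[0,0,0,0.2,0,0,1]]'| grep -E 'pos|force'
python3 -m crank '[[0,0,0,0.2,0,0,1],[0,0,0,0.15,0,0,1],[0,0,0,0.1,0,0,1],[0,0,0,0.1,0,0,1],[0,0,0,0.1,0,0,1]]'| grep -E 'pos|force'
python3 -m crank '[[0,0,0,0.1,0,0,1],[0,0,0,0.1,0,0,1],[0,0,0,0.1,0,0,1],[0,0,0,0.1,0,0,1],[0,0,0,0.1,0,0,1]]'| grep -E 'pos|force'
python3 m.py w7 | grep -v '  sole'
```

```text
ee_pos: [0.6018, -0.0676, 0.0809]
wrist_force: [0.4, -0.9, -3.2]
gripper_force: 60.0
ee_pos: [0.605, -0.0489, 0.0809]
wrist_force: [0.6, -1.0, -4.5]
gripper_force: 60.0
ee_pos: [0.6077, -0.0341, 0.081]
wrist_force: [-1.2, -1.7, -2.8]
gripper_force: 60.0
sole 3771 [28.93  0.21] [52.42 40.17] 0.04 z 15.4 65.5
rail 4842 [66.44 -0.3 ] [90.65 18.86] 89.97 z 21.7 59.3
  rail x 59.5 edges -45.1 44.6 slot -9.1 9.2 mid 0.08
  rail x 71.5 edges -45.6 45.0 slot -9.0 9.1 mid 0.06
```

View pics/w7.png

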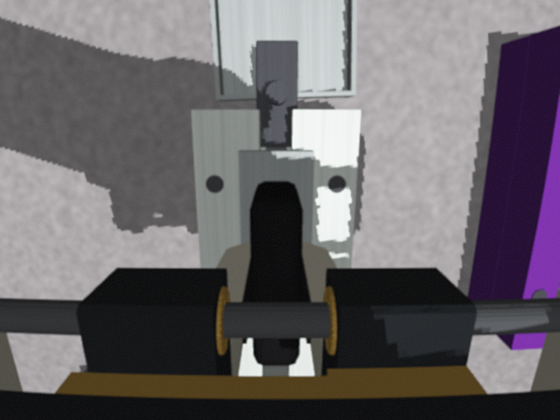

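The bolt projects out of the open end over the tray: its base spans rows 40–145 at column 277, and the tray edge is at row 97. It has not fallen yet, so I push on about 35 mm.

```bash

python3 -m crank '[[0,0,0,0.1,0,0,1],[0,0,0,0.1,0,0,1],[0,0,0,0.1,0,0,1],[0,0,0,0.1,0,0,1],[0,0,0,0.1,0,0,1]]'| grep -E 'pos|force'
python3 -m crank '[[0,0,0,0.12,0,0,1],[0,0,0,0.12,0,0,1],[0,0,0,0.12,0,0,1],[0,0,0,0.12,0,0,1],[0,0,0,0.12,0,0,1]]'| grep -E 'pos|force'
python3 -m crank '[[0,0,0,0,0,0,1],[0,0,0,0,0,0,1],[0,0,0,0,0,0,1]]'| grep -E 'pos|force'
python3 m.py w8 | grep -v '  sole'
```

```text
ee_pos: [0.6101, -0.0192, 0.0808]
wrist_force: [-0.5, -1.8, -6.0]
gripper_force: 60.0
ee_pos: [0.6134, -0.0012, 0.0809]
wrist_force: [-0.1, -1.1, -4.6]
gripper_force: 60.0
ee_pos: [0.6133, -0.0018, 0.0809]
wrist_force: [0.3, -0.1, -4.7]
gripper_force: 60.0
sole 3768 [29.23  0.22] [51.85 40.15] 0.09 z 15.5 65.5
rail 0 [0. 0.] [0. 0.] 0.0 z nan nan
  return _methods._mean(a, axis=axis, dtype=dtype,
  ret = ret.dtype.type(ret / rcount)
```

View pics/w8.png

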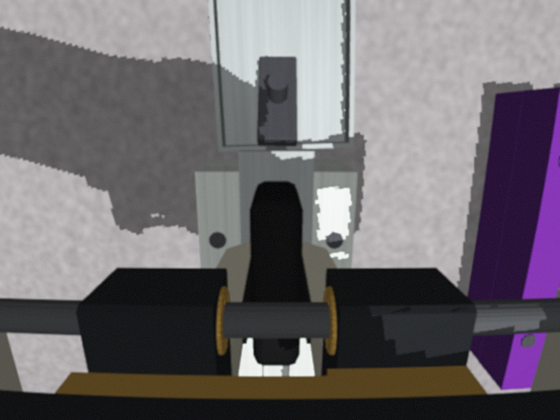

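The bolt now seems to lie inside the tray, at rows 57–143 and columns 258–297. I'll check its heights.

```bash
python3 - <<'E'
from h import *
P=np.load('w8.npy')*1000
for u,v in[(266,62),(266,80),(278,92),(266,110),(266,125),(266,138),(240,80),(240,147)]:print(u,v,P[v,u].round(1))
E
python3 d.py .585 -.154 .0803 80.1
```

```text
266 62 [625.3 104.4  13. ]
266 80 [623.4  92.6  22.3]
278 92 [629.3  83.   39.2]
266 110 [620.5  74.4  32.1]
266 125 [619.   65.7  36. ]
266 138 [617.8  58.4  41.3]
240 80 [605.9  97.8   2.3]
240 147 [599.   54.5  18.6]
clk 12.17 pos [ 0.6133 -0.0019  0.0809] [1.800e+02 1.000e-02 8.008e+01] turn [ 0.  0. -0.] shift [-5.16 -0.05  0.02] q [-18.  38.  20. 114. -24.  32.   9.] F [-0.8  0.  -5.3] w 0.0217 60.0
```

The bolt is leaning: its front is on the tray floor and its rear is up against the tongue. I push 12 mm more, then draw back a little.

```bash

python3 -m crank '[[0,0,0,0.1,0,0,1],[0,0,0,0.1,0,0,1],[0,0,0,0.1,0,0,1],[0,0,0,0.1,0,0,1],[0,0,0,0,0,0,1]]'| grep -E 'pos|force'
python3 m.py w9 2>/dev/null| grep 'sole '
python3 - <<'E'
from h import *
P=np.load('w9.npy')*1000
for v in range(40,180,8):print(v,P[v,266].round(1))
E
```

```text
ee_pos: [0.6155, 0.0113, 0.0809]
wrist_force: [-0.9, -0.8, -4.4]
gripper_force: 60.0
sole 3764 [29.29  0.22] [40.21 51.67] 89.86 z 15.5 65.4
  sole x 15 ymin/max -19.9 20.3 mid 0.23
  sole x 21 ymin/max -19.7 20.0 mid 0.14
  sole x 27 ymin/max -19.6 20.3 mid 0.31
  sole x 33 ymin/max -19.5 20.2 mid 0.39
  sole x 39 ymin/max -19.8 20.0 mid 0.09
  sole x 45 ymin/max -19.7 19.9 mid 0.08
  sole x 51 ymin/max -19.6 20.3 mid 0.36
  sole x 57 ymin/max -19.6 20.1 mid 0.29
40 [629.9 132.9   2.4]
48 [629.  127.7   3.4]
56 [628.2 122.9   2.9]
64 [627.3 116.3  13.4]
72 [626.4 111.3  14.8]
80 [625.6 106.3  16.1]
88 [624.8 101.1  20.3]
96 [623.9  96.3  21.8]
104 [623.1  91.4  23.3]
112 [622.3  86.5  25. ]
120 [621.5  81.7  26.1]
128 [620.7  77.   29.3]
136 [619.9  72.2  30.5]
144 [619.1  67.5  33. ]
152 [619.7  65.4  64.2]
160 [619.   61.5  66.4]
168 [618.2  57.2  65.2]
176 [617.5  53.1  66.3]
```

```bash

python3 -m crank '[[0,0,0,-0.2,0,0,1],[0,0,0,-0.2,0,0,1],[0,0,0,0,0,0,1],[0,0,0,0,0,0.01,1],[0,0,0,0,0,0,1]]'| grep -E 'pos|force'
python3 m.py w10 2>/dev/null| grep 'sole '|head -1
python3 - <<'E'
from h import *
P=np.load('w10.npy')*1000
for v in range(40,165,6):print(v,P[v,266].round(1))
E
```

```text
ee_pos: [0.6133, -0.002, 0.0807]
wrist_force: [0.7, 0.8, -3.7]
gripper_force: 60.0
sole 3773 [29.36  0.27] [40.13 51.5 ] 89.92 z 15.5 65.2
40 [627.8 117.4  12. ]
46 [627.2 113.8  12.3]
52 [626.5 110.3  12.1]
58 [625.9 106.8  11.8]
64 [625.2 103.1  12.1]
70 [624.6  99.4  12.9]
76 [623.9  95.8  12.2]
82 [623.2  92.2  11.8]
88 [622.6  88.5  12.2]
94 [621.9  84.8  12.5]
100 [621.2  81.   12.4]
106 [620.5  77.3  10.6]
112 [619.8  73.5  11.9]
118 [619.2  69.7  12.6]
124 [618.5  65.9  12.5]
130 [617.8  62.   12.1]
136 [6.166e+02 5.760e+01 5.000e-01]
142 [615.9  53.6   2.2]
148 [617.   52.6  43.8]
154 [617.4  51.3  66. ]
160 [616.8  48.1  65.6]
```

The bolt now lies flat in the tray (top at 12 mm). I release and retreat.

```bash

python3 -m crank '[[0,0,0,0,0,0,-0.2],[0,0,0,0,0,0,-0.2],[0,0,0,0,0,0,-0.2],[0,0,0,0,0,0,-0.2],[0,0,0,0,0,0,-0.2]]'
python3 -m crank '[[0,0,0,0,0,0,-0.2],[0,0,0,0,0,0,-0.2],[0,0,0,0,0,-0.3,-0.2],[0,0,0,0,0,-0.8,-0.2],[0,0,0,0,0,-1,-0.2]]'
python3 -m crank '[[0,0,0,0,0,-1,-0.2],[0,0,0,0,0,-1,-0.2],[0,0,0,0,0,-1,-0.2],[0,0,0,0,0,0,-0.2],[0,0,0,0,0,0,-0.2]]'
python3 - <<'E'
from h import *
f=grab_frame('wrist');save('w11.png',f);P=cloud(f)*1000;Q=P.reshape(-1,3)
for n,z0,z1 in[('griptop',105,125),('sole',63,70)]:
    q=Q[(Q[:,2]>z0)&(Q[:,2]<z1)&(abs(Q[:,0]-613)<60)&(abs(Q[:,1]+2)<80)]
    if len(q)>9: print(n,len(q),cv2.minAreaRect(q[:,:2].astype(np.float32)),np.percentile(q[:,2],[5,50,95]))
E
```

```text
clock: 13.52
ee_pos: [0.6135, -0.0017, 0.0808]
ee_rot: [180.0, -0.0, 80.1]
wrist_force: [0.1, 0.6, -0.4]
width: 0.0504
gripper_force: 0.0
clock: 13.93
ee_pos: [0.6121, -0.0018, 0.1433]
ee_rot: [-179.8, 0.1, 80.1]
wrist_force: [-0.1, 0.6, -0.1]
width: 0.0555
gripper_force: 0.0
clock: 14.35
ee_pos: [0.6141, -0.0017, 0.2359]
ee_rot: [179.8, -0.1, 80.1]
wrist_force: [-0.7, 0.9, 0.2]
width: 0.0557
gripper_force: 0.0
griptop 2197 ((613.5827026367188, -1.1518402099609375), (79.39654541015625, 21.676624298095703), 80.50299072265625) [111.23582449 114.70274156 116.07248819]
sole 2003 ((613.6688232421875, -2.1529998779296875), (109.39999389648438, 40.08610916137695), 80.00618743896484) [64.05887323 65.20469148 66.40764591]
```

View pics/w11.png

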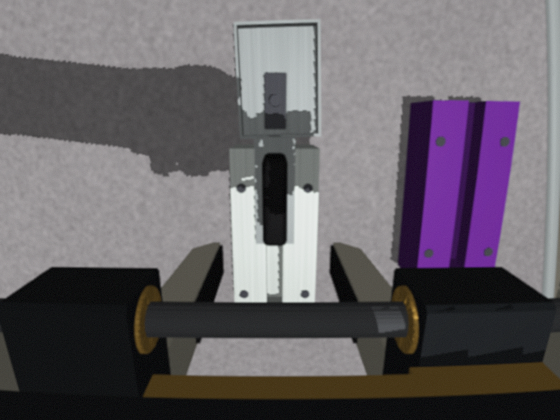

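The bolt lies in the tray at (276,100). The scraper stands flat and straight on the rail at (275,200), and the gripper is clear of it.

```bash
python3 -c "
from plant import robot
print(robot.finish_job())"
```

```text
the job is handed in; nothing more can be done
None
```

The job is handed in at about 14.4 s: the bolt lies flat in the tray, the scraper is released flat in the slot with the gripper clear, and the clamp, bottle and wrench were never approached; no verdict came back.

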